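# Load a pipe piece into the cross-drilling jig

## Robot

A 7-joint arm with a two-finger parallel gripper is mounted at the origin on a cart in front of the work surface, level with it; the furniture and walls round the work are solid. World frame = base frame: x ahead of the robot, y to its left, z up, the work surface at z = 0. Lengths are in m, angles in rad, forces in N, time in s.
With the tool pointing down it reaches from about 0.4 to 0.85 m from the base axis. Payload 10.4 kg.
Tool frame: the origin (TCP) lies between the finger pads; the fingertips stand 14 mm ahead of it and the grasp point (between the pads) lies 5 mm behind it; z points along the fingers, y is the line along which they close (so a half turn about z gives the same grasp; the last joint's range is limited). The gripper opens to 87 mm and grips with 3 to 60 N. Pads are 19 mm wide; open, the fingers measure 117 mm over their backs; the gripper's body (75 mm by 190 mm) begins 51 mm behind the grasp point.
Start: joints at [1.266, 0.332, -0.065, 1.46, 0.022, 1.35, -0.088], TCP at [0.174, -0.6, 0.237] pointing down, gripper open.
Joint ranges: [-2.6, 2.6], [-0.5, 2.12], [-1.47, 1.34], [0.16, 2.42], [-1.27, 4.41], [0.06, 2.06], [-2.6, 2.6]. Speed limits (rad/s): [2.22, 2.22, 2.79, 2.79, 3.14, 3.14, 3.14].

## Interface

Orientations are given as a unit quaternion [x, y, z, w].
In Python, from plant import get_state, eyes, job gives the robot as it stands.
- The arm moves only by the tool play_rows, never from a script. Its argument "deltas" is a list of rows, each a list of 5 numbers: the finger opening in mm, from 0 to 87, then the shift along the tool's x, y, z in mm, then the turn about the tool's z in rad. A call has 1 to 5 rows; each row is the pose to reach, as a shift and turn from the pose commanded when the call began, along the tool's axes at that moment; what a row does not reach only later rows make up. A row lasts 1/8 s, in which the tool goes at most 62.5 mm and 10.7 degrees, less where a joint would pass 70% of its speed; a pose out of reach is approached as far as the arm can. A call with a gripper value outside its range is refused whole. The fingers move at their own pace and stop on an object; the grip force is fixed at half the most. Time passes only in rows, so rows that repeat a pose let the fingers close. It gives the time, the measured TCP pose, the force, the opening and the grip force at its end, in the units of the state.
- get_state(): the state, without advancing time (a new reading comes with each control period).
- eyes.camera(name): name is "scene" or "side" or "wrist"; returns a dict with "frame" (480x640x3 uint8, blue, green, red), "intrinsics" (3x3 intrinsics, pixels), "dist_coeffs" ([k1, k2, p1, p2, k3] as OpenCV has them; the pictures are not rectified), "rvec" (rotation vector, rad) and "tvec" (3), from world to camera coordinates, as OpenCV has them. Camera axes: x right, y down, z forward; pixel columns grow to the right and rows downward; lengths in m; the calibration is good to about 2 mm. A picture is of the moment at which its call begins. There is no depth.
- job.job_done(): hands the job in; it is judged then, once.
The state is a dict: "t": time; "qpos": joint angles; "qvel": joint speeds; "joint_efforts": joint torques, N m; "tool_pos": TCP position; "ee_rot": TCP orientation; "wrist_force": force on the tool from outside, world axes, zero at the start; "ft_torque": the same for the moment, N m; "width": opening from 0.0 (shut) to 1.0 (fully open); "grip_force": force on a finger pad.
Only numpy, scipy, OpenCV 4.12 (cv2) and the standard library are available. Lean on these libraries where they do the work, as an engineer would, in place of code of your own. Each camera call takes 0.05 s, during which the arm holds its last target. There are 200 camera calls.

## Task

Load the steel pipe piece into the blue-based drilling jig: lower it gently into the open part of the V groove, on the side of the drill-bush bridge away from the toggle clamp, and let it settle fully into the groove before letting go. Then slide it along the groove under the bridge until its end is against the end stop, and swing the red toggle handle fully down so that the rubber foot clamps the pipe. Leave the other things on the bench where they are.

Things in the scene. Friction and masses are not known exactly. Their poses are not given: they have to be found in the camera images.
- pipe_piece: plain bright steel pipe piece, 36 mm outside diameter, 180 mm long, about 0.4 kg, both ends alike; lies on the bench to the robot's left. Origin at its middle on the pipe's axis; x along the pipe. It is round and can roll. Between it and the jig stands the fixed bench vice, up to 200 mm high (its slide beam, 100 mm high, reaches forward to x 0.69 at y -0.09 to 0): carry it over.
- drill_jig: cross-drilling jig fixed to the bench, blue base plate 284x100x12 mm (jig x -102 to 182). Origin on the bench under the V groove; +x along the groove to the end stop, z up. Dark V rail (90 degree V, 35 mm wide, edges 49 mm above the bench) from x -95 to 82 mm; a pipe seated in it has its axis at y 0, 60 mm above the bench.
- pipe_load (a point): point on the jig where the middle of a pipe lies (on its axis) when it is seated in the groove with its leading end 11 mm short of the bridge; 60 mm above the bench, jig x -65; axes as the jig's
- pipe_home (a point): point on the jig where the middle of the pipe lies (on its axis) when it is seated in the groove and its end is against the end stop; 60 mm above the bench, jig x -5; axes as the jig's
- clamp_handle (a joint): angle of the red toggle handle, rad: 0 open, 0.87 fully down (clamped, just past dead centre). It points along the jig's +x, 0.92 rad above level at 0, 0.05 above level at 0.87, swings in the upright plane through the groove and stays where left (friction 0.16 N m; the sprung foot adds a few newtons near the end)
- handle_grip (a point): point in the middle of the red grip of the toggle handle, on its axis; the grip is round, 19 mm thick, and reaches from 53 to 121 mm from the pivot; this point is 85 mm from it. Moves with the handle.
- handle_pivot (a point): axis of the handle's hinge, 104 mm above the bench at jig x 162, fixed to the jig; the hinge runs along the jig's y
- clamp_foot: black rubber foot, 17 mm across, sprung, under the end of the clamp arm; origin at the arm's hinge (jig x 138, height 110 mm), not at the rubber. Open, the arm stands steeply up behind the stop, top about 185 mm above the bench, the foot 155 mm up over the stop; clamped, it lies level and the foot presses the pipe between bridge and stop with about 5 N
- oil_can: red oil can with a spout, 62x93x212 mm, stands at the left rear; origin under its centre
- nozzle_tin: round tin with a yellow lid, 65x65x48 mm; origin under its centre
- magnet_square: red three-cornered welding magnet, 65x90x16 mm, lying at the left; origin at its underside
- bush_top (a point): top centre of the drill bush on the bridge over the groove, 103 mm above the bench, jig x 48. Bridge: jig x 36 to 60 mm, posts 29 to 41 mm either side of the groove's middle, underside of its plate 84 mm above the bench (6 mm over a seated pipe), plate top 96 mm
- stop_face (a point): middle of the end stop's face that the pipe's end shall touch: jig x 85 mm, 60 mm above the bench; the stop is 36 mm wide, its top 72 mm above the bench. Behind it stands the toggle clamp on a pedestal (jig x 110 to 176 mm)
- ring_flange: bright steel ring flange, 62 mm across, 13 mm thick, lying on the right; origin at its underside
Things that resemble listed ones, but are neither listed nor needed, are in the scene too. There is more than one size of the pipe_piece; the one meant has the size given above.

How it is judged:
On the way, in this order (a step that is already met when the one before it is completed fails the run):
1. the pipe lies settled in the V groove before the bridge, its leading end not yet under it, while the fingers still hold it (angle between the x axis of pipe_piece and the x axis of drill_jig, either way round below 0.05 rad and y of pipe_piece in the frame of pipe_home between -0.003 and 0.003 m and z of pipe_piece in the frame of pipe_home between -0.003 and 0.0025 m and x of pipe_piece in the frame of pipe_home below -0.045 m and contact force between the fingers and pipe_piece above 1 N and linear speed of pipe_piece below 0.02 m/s), for 0.2 s.
2. the pipe has been slid under the bridge to the end stop, still in the groove (angle between the x axis of pipe_piece and the x axis of drill_jig, either way round below 0.05 rad and y of pipe_piece in the frame of pipe_home between -0.003 and 0.003 m and z of pipe_piece in the frame of pipe_home between -0.003 and 0.0025 m and x of pipe_piece in the frame of pipe_home between -0.004 and 0.003 m), for 0.2 s.
At the end, for the whole second after the job is handed in: The pipe lies at rest in the V groove (axis within 3 mm sideways, 2.5 mm in height and 0.05 rad of the seated pipe's), its end within 4 mm of the end stop, the toggle handle is down (joint over 0.79 of 0.87 rad) and the rubber foot presses the pipe with more than 2 N (all of step 2 and value of joint clamp_handle above 0.79 rad and contact force between clamp_foot and pipe_piece above 2 N and linear speed of pipe_piece below 0.01 m/s); the robot touches nothing.
It fails at once if the pipe is dropped or rammed into the jig (contact force over 120 N) (contact force between pipe_piece and drill_jig above 120 N).
It fails at once if another loose thing (oil can, tin, magnet or ring flange) is shifted by more than 20 mm (distance of any of oil_can, nozzle_tin, magnet_square, ring_flange from where it was at the start of the episode above 0.02 m).
It also fails if it takes over 61 s, if anything falls off the work surface, if the arm or the gripper's body presses on something with over 40 N, if the wrist force passes 120 N, or if a joint passes its speed limit or range.

## Working session

There is one attempt and no reset: what is moved stays moved. The work goes in short steps, Python scripts to look and compute and a tool call to move; the robot and the scene stay as the last step left them, time stands still between calls to the robot, and variables do not carry over. Pictures are saved under pics/ and viewed, at most 10 in all, crops included, and the job is handed in when it is done.

Besides the shell and the picture viewer there is one more tool, called after "Request:" as a command line: name --pt "numbers of a row" for each row, then --argument value for the rest. play_rows: Moves the arm, as the interface text tells. Its arguments: {"type":"object","properties":{"deltas":{"type":"array","items":{"type":"array","items":{"type":"number"}}}},"required":["deltas"]}

```bash
ls; mkdir -p pics; cat > h.py <<'E'
import numpy as np, cv2, pickle
from scipy.spatial.transform import Rotation as R
def snap(name,fn):
    from plant import eyes
    c=eyes.camera(name); cv2.imwrite(f'pics/{fn}.png',c['frame']); pickle.dump(c,open(f'pics/{fn}.pkl','wb')); return c
def load(fn): return pickle.load(open(f'pics/{fn}.pkl','rb'))
def ray(c,px):
    p=cv2.undistortPoints(np.array(px,float).reshape(-1,1,2),np.array(c['intrinsics']),np.array(c['dist_coeffs'])).reshape(-1,2)
    M=cv2.Rodrigues(np.array(c['rvec'],float))[0]; o=-M.T@np.array(c['tvec'],float).ravel()
    d=np.c_[p,np.ones(len(p))]@M; return o,d/np.linalg.norm(d,axis=1)[:,None]
def onz(c,px,z):
    o,d=ray(c,px); return o+d*((z-o[2])/d[:,2])[:,None]
def proj(c,P): return cv2.projectPoints(np.array(P,float).reshape(-1,3),np.array(c['rvec'],float),np.array(c['tvec'],float),np.array(c['intrinsics']),np.array(c['dist_coeffs']))[0].reshape(-1,2)
def tri(cs,pxs):
    A=np.zeros((3,3));b=np.zeros(3);L=[]
    for c,p in zip(cs,pxs):
        o,d=ray(c,[p]);Q=np.eye(3)-np.outer(d[0],d[0]);A+=Q;b+=Q@o;L.append((o,Q))
    X=np.linalg.solve(A,b);return X,[np.linalg.norm(Q@(X-o)) for o,Q in L]
E
python3 - <<'E'
from h import *
from plant import get_state
a=snap('scene','s0');b=snap('side','d0')
s=get_state();print({k:np.round(v,3) for k,v in s.items()})
for c in(a,b):print(ray(c,[[320,240]]))
E
```

```text
pics
{'t': np.float64(0.1), 'qpos': array([ 1.266,  0.333, -0.065,  1.461,  0.022,  1.35 , -0.089]), 'qvel': array([-0.001, -0.002, -0.001, -0.003, -0.   ,  0.001, -0.001]), 'joint_efforts': array([ 3.0000e-03, -6.2455e+01,  2.6000e-02, -3.9072e+01, -6.1000e-02,
        3.7000e-02,  0.0000e+00]), 'tool_pos': array([ 0.174, -0.6  ,  0.236]), 'ee_rot': array([ 0.99 ,  0.14 , -0.   , -0.001]), 'wrist_force': array([-0.014, -0.025,  0.132]), 'ft_torque': array([ 0.039,  0.014, -0.006]), 'grip_force': np.float64(0.0), 'width': np.float64(1.0)}
(array([0.21059831, 0.64020285, 0.90570723]), array([[ 0.29532277, -0.64509259, -0.70472691]]))
(array([-0.17028898, -1.16461406,  0.71837291]), array([[ 0.49510417,  0.75894334, -0.42293838]]))
```

View pics/s0.png

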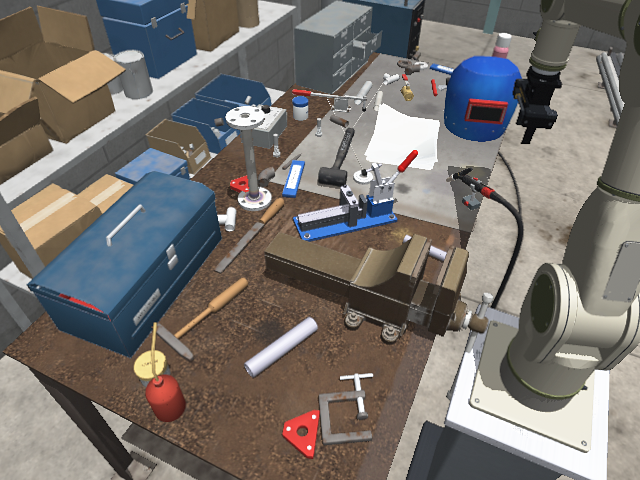

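View pics/d0.png

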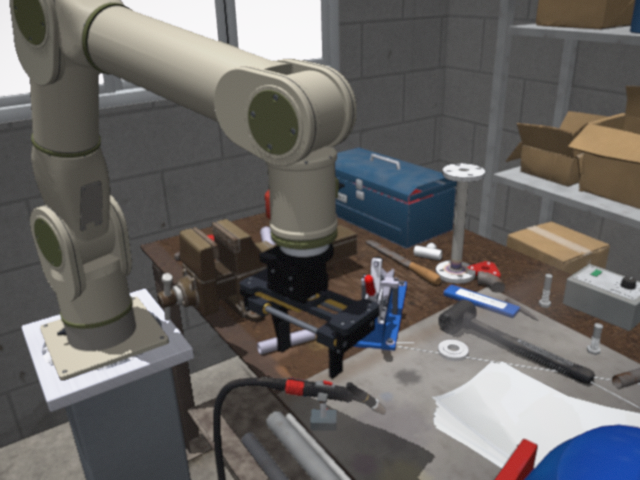

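The left pipe at scene (245,372)-(318,322) and another light pipe at (425,245)/side (290,342) behind the vice are the candidates. The task says to the robot's left with the vice between it and the jig, so the first fits; I'll check its size. The jig lies at (293-397, 205-235), with its red handle at (408,160).

```bash
python3 - <<'E'
from h import *
a=load('s0');f=a['frame']
hsv=cv2.cvtColor(f,cv2.COLOR_BGR2HSV)
m=((hsv[...,1]<50)&(hsv[...,2]>110)).astype(np.uint8)*255
m2=np.zeros_like(m);m2[310:385,235:325]=m[310:385,235:325]
cs=cv2.findContours(m2,cv2.RETR_EXTERNAL,cv2.CHAIN_APPROX_NONE)[0]
k=max(cs,key=cv2.contourArea);bx=cv2.boxPoints(cv2.minAreaRect(k));print('box',bx)
print('on z=.018',onz(a,bx,.018).round(4))
P=onz(a,k.reshape(-1,2),.018)[:,:2].astype(np.float32);r=cv2.minAreaRect(P);print('ground rect',r)
# blue base
b=((hsv[...,0]>100)&(hsv[...,0]<125)&(hsv[...,1]>150)).astype(np.uint8)*255
b2=np.zeros_like(b);b2[195:245,285:402]=b[195:245,285:402]
cs=[c for c in cv2.findContours(b2,cv2.RETR_EXTERNAL,cv2.CHAIN_APPROX_NONE)[0] if cv2.contourArea(c)>20]
q=np.vstack(cs);print('blue hull',cv2.approxPolyDP(cv2.convexHull(q),2,True).reshape(-1,2).tolist())
print(cv2.minAreaRect(onz(a,q.reshape(-1,2),.012)[:,:2].astype(np.float32)))
c1=cv2.resize(f[140:245,285:425],None,fx=4,fy=4,interpolation=3)
c2=cv2.resize(f[305:390,230:330],None,fx=2.4,fy=2.4,interpolation=3)
o=np.zeros((420,800,3),np.uint8);o[:c1.shape[0],:560]=c1;o[:c2.shape[0],560:]=c2;cv2.imwrite('pics/c0.png',o)
E
```

```text
box [[241.47028 364.0216 ]
 [310.02704 314.16217]
 [319.6703  327.42163]
 [251.11353 377.28107]]
on z=.018 [[0.5748 0.2384 0.018 ]
 [0.4999 0.0592 0.018 ]
 [0.464  0.083  0.018 ]
 [0.5403 0.2563 0.018 ]]
ground rect ((0.5198054313659668, 0.1593298614025116), (0.192539244890213, 0.03959000110626221), 66.75292205810547)
blue hull [[392, 200], [395, 221], [311, 240], [301, 237], [293, 219], [367, 195]]
((0.558800995349884, -0.3031819760799408), (0.30412784218788147, 0.13379202783107758), 42.92852020263672)
```

View pics/c0.png

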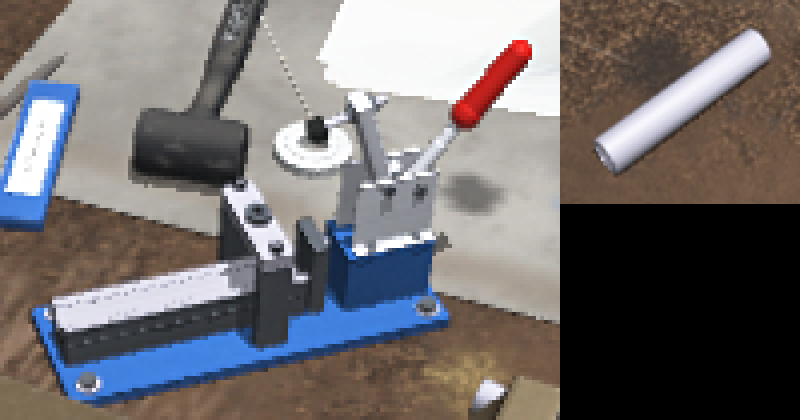

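The crop shows one plain pipe (right, 36 x ~185 mm, the intended one), and the jig with bush at crop (257,212) = scene (349.3,193), clamp and red handle at right (the +x end).

```bash
cat >> h.py <<'E'
def rel(target,fn=None):
    """shift in tool axes (mm) to world target, tool yaw"""
    from plant import get_state
    s=get_state();q=R.from_quat(s['ee_rot']);return (q.inv().apply(np.array(target)-s['tool_pos'])*1000).round(1), q.as_matrix()[:,0].round(4), s['tool_pos'].round(4)
E
python3 - <<'E'
from h import *
a=load('s0')
print(onz(a,[[303.7,238.2],[397.2,218.7],[293.7,217]],.012).round(4)); print(onz(a,[[349.3,193]],.103).round(4))
C=onz(a,[[303.7,238.2],[397.2,218.7]],.012);d=C[1]-C[0];L=np.linalg.norm(d);print(L,d/L,np.arctan2(d[1],d[0]))
print('tool yaw rel', rel([0.51,-0.30,0.4]), rel([0.52,0.159,0.3]))
from plant import eyes
c=snap('wrist','w0');print(ray(c,[[320,240],[320,400],[600,240]]))
E
```

```text
[[ 0.6281 -0.1651  0.012 ]
 [ 0.4228 -0.351   0.012 ]
 [ 0.6923 -0.2299  0.012 ]]
[[ 0.5519 -0.293   0.103 ]]
0.27700267319595967 [-7.41317630e-01 -6.71154358e-01  4.00798668e-16] -2.4058277911884494
tool yaw rel (array([ 406.4, -194.9, -163.9]), array([ 9.605e-01,  2.781e-01, -1.000e-04]), array([ 0.1737, -0.6   ,  0.2358])) (array([ 543.7, -632.9,  -63.4]), array([ 9.605e-01,  2.781e-01, -1.000e-04]), array([ 0.1737, -0.6   ,  0.2358]))
(array([ 0.25308297, -0.57729217,  0.38310562]), array([[-0.29244263, -0.08786302, -0.9522381 ],
       [-0.65350053, -0.19229902, -0.73209162],
       [-0.04868419, -0.67723188, -0.73415723]]))
```

Request:
play_rows --pt "87 20 -10 -50 0" --pt "87 70 -30 -100 0" --pt "87 130 -50 -114 0" --pt "87 190 -75 -114 0" --pt "87 250 -95 -114 0"

```text
t: 0.78
tool_pos: [0.3768, -0.4467, 0.3509]
ee_rot: [0.99, 0.14, 0.0, 0.0]
wrist_force: [0.4, -1.2, -0.8]
width: 0.999
grip_force: 0.0
```

Request:
play_rows --pt "87 60 -22 0 0" --pt "87 120 -44 0 0" --pt "87 180 -66 0 0" --pt "87 240 -90 0 0" --pt "87 250 -93 0 0"

```text
t: 1.4
tool_pos: [0.5926, -0.2847, 0.3494]
ee_rot: [0.99, 0.144, 0.0, -0.001]
wrist_force: [0.1, -0.7, 0.7]
width: 1.003
grip_force: 0.0
```

```bash
python3 - <<'E'
from h import *
c=snap('wrist','w1');print(rel([.6,-.28,.35]))
E
```

```text
(array([ 8.5, -2.8, -0.7]), array([9.589e-01, 2.836e-01, 2.000e-04]), array([ 0.5927, -0.285 ,  0.3492]))
```

View pics/w1.png

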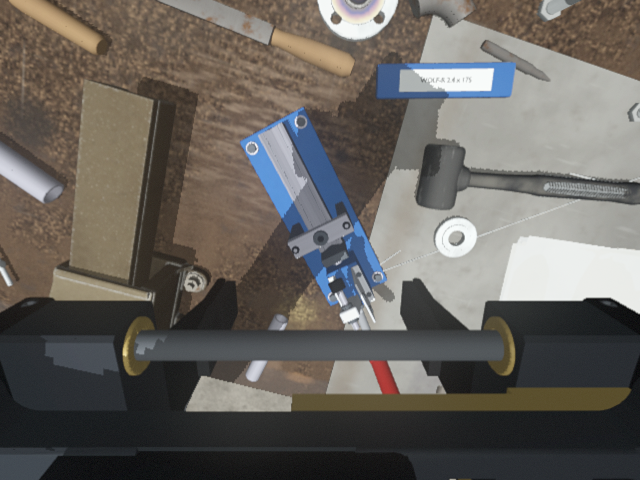

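The wrist view shows the jig cleanly: bush (321,238), base rear corners about (241,142) and (302,108), handle (385,375); the pipe's near end at (55,190).

```bash
python3 - <<'E'
from h import *
a=load('s0');w=load('w1');f=w['frame']
X,e=tri([a,w],[(349.3,193),(321,238)]);print('bush',X.round(4),np.round(e,4),'w plane',onz(w,[[321,238]],.103).round(4))
hsv=cv2.cvtColor(f,cv2.COLOR_BGR2HSV)
b=((hsv[...,0]>98)&(hsv[...,0]<125)&(hsv[...,1]>120)).astype(np.uint8)*255
b[:, :230]=0;b[:,390:]=0;b[:100]=0;b[285:]=0
b=cv2.morphologyEx(b,cv2.MORPH_OPEN,np.ones((2,2)))
q=np.vstack([c for c in cv2.findContours(b,cv2.RETR_EXTERNAL,cv2.CHAIN_APPROX_NONE)[0] if cv2.contourArea(c)>40])
h=cv2.approxPolyDP(cv2.convexHull(q),3,True).reshape(-1,2);print(np.c_[h,onz(w,h,.012).round(4)].round(4))
# rail edge lines: print gray profile across rail
g=cv2.cvtColor(f,cv2.COLOR_BGR2GRAY)
for (r) in (150,165,180,200): print(r,g[r,245:350].tolist())
# screws
print(onz(w,[[252,147],[301,121],[378,277]],.012).round(4))
E
```

```text
bush [ 0.5533 -0.2986  0.0987] [0.0007 0.0007] w plane [[ 0.554  -0.2986  0.103 ]]
[[ 3.760e+02  2.850e+02  4.775e-01 -4.114e-01  1.200e-02]
 [ 3.190e+02  2.850e+02  4.522e-01 -3.261e-01  1.200e-02]
 [ 2.420e+02  1.420e+02  6.280e-01 -1.638e-01  1.200e-02]
 [ 3.040e+02  1.090e+02  6.930e-01 -2.338e-01  1.200e-02]
 [ 3.820e+02  2.690e+02  5.056e-01 -4.112e-01  1.200e-02]]
150 [135, 203, 178, 148, 141, 142, 142, 141, 142, 139, 146, 217, 231, 135, 136, 141, 143, 141, 141, 140, 161, 190, 188, 173, 173, 175, 171, 169, 172, 173, 174, 175, 178, 178, 178, 178, 180, 186, 191, 193, 193, 190, 190, 191, 192, 187, 195, 172, 133, 129, 115, 74, 62, 81, 89, 90, 91, 88, 90, 88, 89, 88, 88, 88, 90, 88, 88, 88, 89, 87, 88, 88, 88, 88, 88, 87, 88, 86, 85, 79, 87, 89, 85, 80, 76, 73, 75, 77, 76, 72, 67, 64, 62, 61, 61, 62, 60, 58, 58, 57, 64, 69, 73, 76, 80]
165 [107, 106, 103, 105, 108, 112, 112, 116, 137, 143, 143, 142, 142, 143, 143, 141, 143, 142, 141, 141, 141, 141, 141, 141, 142, 143, 141, 141, 161, 190, 189, 175, 172, 175, 171, 169, 172, 172, 173, 175, 178, 177, 176, 175, 179, 189, 192, 193, 171, 
[... 607 characters left out ...]
, 86, 84, 86, 87, 86, 86, 85, 85, 86, 84, 85, 86, 85, 86, 84, 84, 84, 80, 75, 77, 78, 78, 78, 74, 74, 71, 68, 68, 66]
200 [114, 117, 115, 118, 119, 123, 125, 126, 126, 125, 120, 118, 118, 115, 114, 114, 115, 116, 118, 118, 121, 121, 122, 121, 120, 115, 119, 137, 141, 141, 140, 140, 140, 140, 141, 141, 141, 141, 142, 141, 142, 142, 141, 140, 141, 140, 145, 169, 166, 167, 132, 127, 126, 114, 127, 128, 127, 127, 132, 130, 130, 129, 129, 125, 122, 123, 125, 123, 124, 122, 109, 123, 123, 127, 131, 130, 91, 61, 66, 86, 87, 87, 86, 84, 85, 84, 84, 86, 84, 86, 84, 84, 84, 84, 83, 83, 82, 86, 86, 84, 85, 86, 84, 80, 71]
[[ 0.6255 -0.1784  0.012 ]
 [ 0.6772 -0.234   0.012 ]
 [ 0.4912 -0.4098  0.012 ]]
```

```bash
python3 - <<'E'
from h import *
w=load('w1')
rows=[150,165,180,200]
L=onz(w,[[x,r] for x,r in zip([264.9,273.1,280.9,291.4],rows)],.049)[:,:2];Rr=onz(w,[[x,r] for x,r in zip([295.3,303.4,311.3,321.3],rows)],.049)[:,:2]
for n,P in(('L',L),('R',Rr)):
    v=cv2.fitLine(P.astype(np.float32),cv2.DIST_L2,0,.01,.01).ravel();print(n,v.round(4),np.arctan2(v[1],v[0]))
vl=cv2.fitLine(np.r_[L-L.mean(0),Rr-Rr.mean(0)].astype(np.float32),cv2.DIST_L2,0,.01,.01).ravel()[:2]
vl=vl*np.sign(vl[0]);n=np.array([-vl[1],vl[0]])
print('dir away',vl,np.arctan2(vl[1],vl[0]),'width',(L.mean(0)-Rr.mean(0))@n)
mid=(L.mean(0)+Rr.mean(0))/2
bush=np.array([.5535,-.2986]);print('bush offset from line',(bush-mid)@n)
o,_=ray(w,[[1,1]]);print('cam',o,'cam side',(o[:2]-mid)@n)
jx=-vl
for nm,d in(('load',-65),('home',-5),('grip0',213.5),('pivot',162)):
    t=(bush-mid)@jx; print(nm,(mid+jx*(t+(d-48)/1000)).round(4))
E
```

```text
L [ 0.7312  0.6822  0.6053 -0.2247] 0.7507247
R [ 0.7216  0.6923  0.6165 -0.2624] 0.76461476
dir away [0.7264062 0.6872656] 0.7577181 width 0.03512202670634235
bush offset from line -0.0005164717287831721
cam [ 0.67180565 -0.26164383  0.49666541] cam side -0.05497867987480146
load [ 0.6352 -0.2206]
home [ 0.5916 -0.2618]
grip0 [ 0.4329 -0.412 ]
pivot [ 0.4703 -0.3766]
```

Request:
play_rows --pt "87 8 -55 0 -0.11" --pt "87 18 -115 0 -0.22" --pt "87 28 -175 0 -0.33" --pt "87 38 -235 0 -0.44" --pt "87 47 -290 0 -0.55"

```text
t: 2.08
tool_pos: [0.5534, 0.0026, 0.3507]
ee_rot: [0.914, 0.405, -0.0, 0.001]
wrist_force: [1.0, 0.1, -1.0]
width: 1.006
grip_force: 0.0
```

```bash
python3 - <<'E'
from h import *
print(rel([.532,.187,.27]))
E
```

```text
(array([ 122.2, -139.9,   80.4]), array([ 6.724e-01,  7.402e-01, -6.000e-04]), array([0.5534, 0.0026, 0.3507]))
```

Request:
play_rows --pt "87 35 -40 0 -0.1" --pt "87 72 -82 30 -0.2" --pt "87 110 -125 65 -0.3" --pt "87 120 -138 80 -0.33" --pt "87 120 -138 80 -0.33"

```text
t: 2.7
tool_pos: [0.5325, 0.1836, 0.2693]
ee_rot: [0.836, 0.549, -0.001, -0.0]
wrist_force: [-0.8, 0.5, 0.2]
width: 1.001
grip_force: 0.0
```

```bash
python3 - <<'E'
from h import *
c=snap('wrist','w2');f=c['frame'];print(rel([.532,.187,.27]))
hsv=cv2.cvtColor(f,cv2.COLOR_BGR2HSV)
m=((hsv[...,1]<50)&(hsv[...,2]>120)).astype(np.uint8)*255; m[300:]=0
m=cv2.morphologyEx(m,cv2.MORPH_OPEN,np.ones((3,3)))
for k in sorted(cv2.findContours(m,cv2.RETR_EXTERNAL,cv2.CHAIN_APPROX_NONE)[0],key=cv2.contourArea)[-3:]:
    print(cv2.contourArea(k),cv2.minAreaRect(k),cv2.minAreaRect(onz(c,k.reshape(-1,2),.018)[:,:2].astype(np.float32)))
E
```

```text
(array([ 3.7, -3.3,  0.4]), array([ 0.3998,  0.9166, -0.0012]), array([0.5335, 0.1823, 0.2704]))
2135.5 ((476.2472839355469, 68.42044067382812), (20.578262329101562, 124.93099212646484), 80.90972137451172) ((0.7428411245346069, 0.25134190917015076), (0.020288893952965736, 0.12977638840675354), 75.11371612548828)
4473.5 ((308.8944396972656, 222.95672607421875), (43.39674377441406, 152.0623321533203), 0.485545814037323) ((0.5082409381866455, 0.16088983416557312), (0.19132758677005768, 0.0537722185254097), 66.73583984375)
22553.0 ((105.5, 149.5), (299.0, 211.0), 90.0) ((0.3026602566242218, 0.32762303948402405), (0.3517392873764038, 0.27759817242622375), 63.179203033447266)
```

View pics/w2.png

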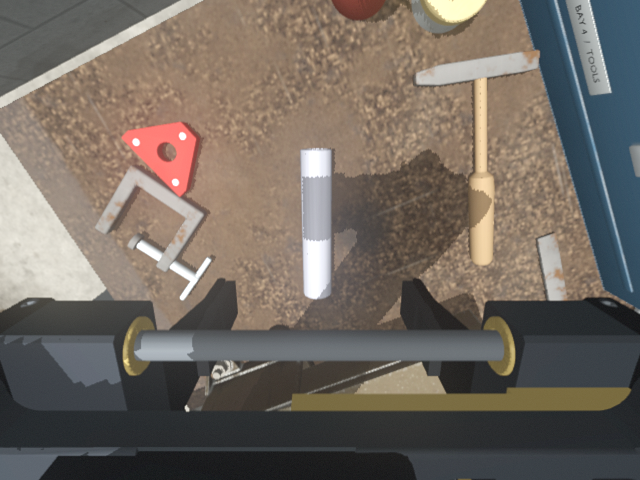

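The wrist view shows the pipe upright at columns ~302-332, rows ~149-298, clear of the magnet (165,155), clamp and hammer.

```bash
python3 - <<'E'
from h import *
w=load('w2');a=load('s0');f=w['frame'];s=cv2.cvtColor(f,cv2.COLOR_BGR2HSV)[...,1].astype(int);g=cv2.cvtColor(f,cv2.COLOR_BGR2GRAY)
Lp=[];Rp=[]
for r in list(range(156,176,3))+list(range(246,292,3)):
    c=np.where((g[r,285:350]>165))[0]+285
    if len(c): Lp.append((c[0]-.5,r));Rp.append((c[-1]+.5,r))
print(Lp[::5],Rp[::5])
Lw=onz(w,Lp,.018)[:,:2];Rw=onz(w,Rp,.018)[:,:2]
fl=[cv2.fitLine(P.astype(np.float32),cv2.DIST_HUBER,0,.01,.01).ravel() for P in(Lw,Rw)]
d=sum(v[:2]*np.sign(v[1]) for v in fl);d/=np.linalg.norm(d);n=np.array([-d[1],d[0]])
print('ang',[np.arctan2(*(v[:2]*np.sign(v[1]))[::-1]) for v in fl],np.arctan2(d[1],d[0]),'width',abs((fl[0][2:]-fl[1][2:])@n))
col=g[:,314:321].mean(1);print(col[143:154].round(),col[290:304].round())
i=143+np.argmax(np.diff(col[143:154]));j=290+np.argmin(np.diff(col[290:304]));print(i,j)
E=onz(w,[[317,i+.5],[318,j+.5]],.036)[:,:2];print(E,np.linalg.norm(E[0]-E[1]))
mid=(np.median(Lw@n)+np.median(Rw@n))/2;cen=n*mid+d*(E.mean(0)@d);print('centre',cen.round(4))
# height check: far end top via scene
T,e=tri([w,a],[(317,i+.5),(248,371)]);print('far end tri',T,e)
print(rel([*cen,.16]))
E
```

```text
[(np.float64(300.5), 156), (np.float64(300.5), 171), (np.float64(302.5), 255), (np.float64(302.5), 270), (np.float64(303.5), 285)] [(np.float64(330.5), 156), (np.float64(330.5), 171), (np.float64(329.5), 255), (np.float64(329.5), 270), (np.float64(326.5), 285)]
ang [np.float32(1.1682737), np.float32(1.1621554)] 1.1652145 width 0.033970527
[135. 134. 133. 132. 140. 188. 203. 225. 250. 254. 253.] [253. 253. 253. 253. 250. 245. 237. 222. 193. 134. 101.  99.  99.  98.]
147 298
[[0.55612539 0.24474765]
 [0.48493611 0.07783253]] 0.1814623192850595
centre [0.5185 0.1622]
far end tri [0.55573492 0.2439453  0.01242153] [np.float64(0.00022239223711703404), np.float64(0.00022239223711705775)]
(array([-24.3,  -5.7, 110.4]), array([ 0.3998,  0.9166, -0.0012]), array([0.5335, 0.1823, 0.2704]))
```

Request:
play_rows --pt "87 -10 -3 50 0" --pt "87 -24 -6 110 0" --pt "87 -26 -6 165 0" --pt "87 -26 -6 205 0" --pt "87 -26 -6 205 0"

```text
t: 3.38
tool_pos: [0.5169, 0.1595, 0.0639]
ee_rot: [0.837, 0.547, -0.002, -0.0]
wrist_force: [0.0, -0.1, 0.5]
width: 1.003
grip_force: 0.0
```

```bash
python3 - <<'E'
from h import *
print(rel([.5185,.162,.021]))
E
```

```text
(array([ 3. ,  0.6, 42.9]), array([ 0.4014,  0.9159, -0.0032]), array([0.5169, 0.1595, 0.0639]))
```

Request:
play_rows --pt "87 3 0 25 0" --pt "87 3 0 43 0" --pt "87 3 0 43 0" --pt "60 3 0 43 0" --pt "45 3 0 43 0"

```text
t: 4.0
tool_pos: [0.5191, 0.1654, 0.0234]
ee_rot: [0.836, 0.549, 0.001, 0.0]
wrist_force: [-0.3, 0.7, 0.5]
width: 0.855
grip_force: 0.0
```

Request:
play_rows --pt "38 0 0 0 0" --pt "30 0 0 0 0" --pt "25 0 0 0 0" --pt "25 0 0 0 0" --pt "25 0 0 0 0"

```text
t: 4.62
tool_pos: [0.5187, 0.1653, 0.0225]
ee_rot: [0.836, 0.549, 0.0, 0.0]
wrist_force: [0.8, -0.8, 0.1]
width: 0.407
grip_force: 30.0
```

Request:
play_rows --pt "25 0 0 -20 0" --pt "25 0 0 -65 0" --pt "25 0 0 -120 0" --pt "25 0 0 -175 0" --pt "25 0 0 -230 0"

```text
t: 5.25
tool_pos: [0.5176, 0.1655, 0.2551]
ee_rot: [0.836, 0.549, -0.0, 0.0]
wrist_force: [1.5, -0.8, -4.8]
width: 0.403
grip_force: 30.0
```

Request:
play_rows --pt "25 0 0 -40 0" --pt "25 0 0 -55 0" --pt "25 0 0 -55 0"

```text
t: 5.62
tool_pos: [0.5183, 0.1655, 0.3074]
ee_rot: [0.836, 0.549, 0.0, 0.0]
wrist_force: [-0.1, -0.6, -5.5]
width: 0.404
grip_force: 30.0
```

```bash
python3 - <<'E'
from h import *
print(rel([.6388,-.2172,.3]),rel([.6388,-.2172,.3])[1])
from plant import get_state;s=get_state();print(s['wrist_force'],s['ft_torque'],s['width'],s['qpos'].round(2))
E
```

```text
(array([-303.2,  262.7,    7.5]), array([3.975e-01, 9.176e-01, 1.000e-04]), array([0.5183, 0.1655, 0.3074])) [3.975e-01 9.176e-01 1.000e-04]
[-0.05506036 -0.62539163 -5.50078887] [-0.03552303 -0.15087526 -0.01344495] 0.4039457128425654 [ 0.24  0.19 -0.73  1.53  0.13  1.47 -0.9 ]
```

Request:
play_rows --pt "25 -20 18 0 0.03" --pt "25 -53 46 0 0.07" --pt "25 -87 76 0 0.12" --pt "25 -121 105 0 0.16" --pt "25 -155 134 0 0.205"

```text
t: 6.25
tool_pos: [0.5796, -0.0328, 0.3056]
ee_rot: [0.888, 0.459, -0.001, -0.001]
wrist_force: [0.2, -0.1, -4.4]
width: 0.406
grip_force: 30.0
```

```bash
python3 - <<'E'
from h import *
print(rel([.6388,-.2172,.3]))
E
```

```text
(array([-116.1,  155. ,    5.4]), array([ 0.5784,  0.8157, -0.0017]), array([ 0.5796, -0.0328,  0.3056]))
```

Request:
play_rows --pt "25 -30 40 0 0.06" --pt "25 -60 80 0 0.12" --pt "25 -90 120 0 0.17" --pt "25 -112 150 0 0.198" --pt "25 -115 153 0 0.198"

```text
t: 6.88
tool_pos: [0.638, -0.2173, 0.3047]
ee_rot: [0.93, 0.367, -0.002, -0.0]
wrist_force: [-0.2, 0.3, -4.5]
width: 0.405
grip_force: 30.0
```

Request:
play_rows --pt "25 0 0 40 0" --pt "25 0 0 90 0" --pt "25 0 0 135 0" --pt "25 0 0 150 0" --pt "25 0 0 150 0"

```text
t: 7.5
tool_pos: [0.6383, -0.2123, 0.157]
ee_rot: [0.929, 0.37, -0.0, -0.0]
wrist_force: [0.6, -0.2, -3.1]
width: 0.406
grip_force: 30.0
```

```bash
python3 - <<'E'
from h import *
r=rel([.6388,-.2172,.063]);print(r,np.arctan2(r[1][1],r[1][0]))
c=snap('wrist','w3');snap('scene','s3')
o=c['frame'][100:340,180:480];o=cv2.resize(o,None,fx=2,fy=2);cv2.imwrite('pics/c3.png',o)
E
```

```text
(array([-3.,  4., 94.]), array([ 7.256e-01,  6.881e-01, -6.000e-04]), array([ 0.6383, -0.2123,  0.157 ])) 0.7588782452662665
```

View pics/c3.png

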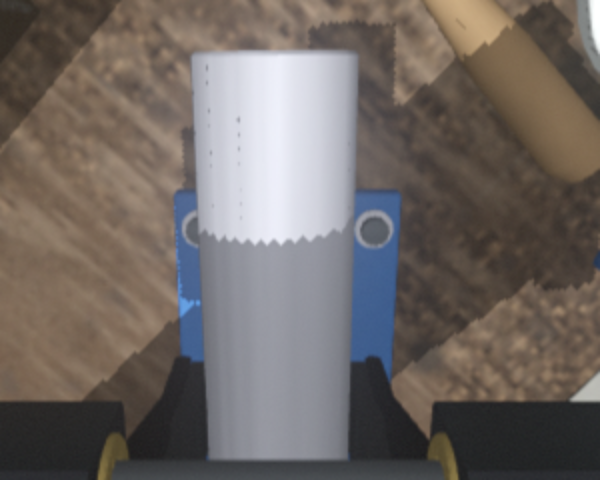

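The crop shows the pipe parallel to the jig base but ~4 mm to the left of its centre (pipe centre col 275, base centre 288), matching the computed 4 mm offset.

Request:
play_rows --pt "25 -2 2 20 0" --pt "25 -3 4 45 0" --pt "25 -3 4 60 0" --pt "25 -3 4 66 0" --pt "25 -3 4 66 0"

```text
t: 8.22
tool_pos: [0.6393, -0.2171, 0.0915]
ee_rot: [0.929, 0.37, 0.0, 0.0]
wrist_force: [-0.6, 0.0, -5.2]
width: 0.402
grip_force: 30.0
```

```bash
python3 - <<'E'
from h import *
r=rel([.6388,-.2172,.063]);print(r,np.arctan2(r[1][1],r[1][0]))
c=snap('wrist','w4');f=c['frame'];hsv=cv2.cvtColor(f,cv2.COLOR_BGR2HSV);g=cv2.cvtColor(f,cv2.COLOR_BGR2GRAY)
u=np.array([.7264,.6873]);n=np.array([-u[1],u[0]]);ref=np.array([.5916,-.2618])
for r in (200,215,230,245,260):
    b=np.where((hsv[r,:,0]>98)&(hsv[r,:,0]<125)&(hsv[r,:,1]>120))[0];b=b[(b>180)&(b<480)]
    p=np.where((hsv[r,:,1]<45)&(g[r]>100))[0];p=p[(p>230)&(p<400)]
    if len(b)>4:
        B=onz(c,[[b[0]-.5,r],[b[-1]+.5,r]],.012)[:,:2];print(r,b[0],b[-1],'base lat',((B-ref)@n*1000).round(1),end=' ')
    if len(p)>4: 
        Q=onz(c,[[p[0]-.5,r],[p[-1]+.5,r]],.085)[:,:2];print(p[0],p[-1],'pipe lat',((Q-ref)@n*1000).round(1))
E
```

```text
(array([-0.4, -0.3, 28.5]), array([7.256e-01, 6.882e-01, 1.000e-04]), array([ 0.6393, -0.2171,  0.0915])) 0.7589508019444944
278 356 pipe lat [ 18.9 -17.2]
215 247 390 base lat [ 49.4 -49.1] 279 356 pipe lat [ 18.7 -17.4]
230 248 389 base lat [ 49.3 -49.1] 252 384 pipe lat [ 31.7 -30.9]
245 249 387 base lat [ 49.3 -48.4] 281 354 pipe lat [ 18.3 -17. ]
260 250 387 base lat [ 49.3 -49.1] 282 353 pipe lat [ 18.  -16.8]
```

Request:
play_rows --pt "25 0 0.5 6 0" --pt "25 0 0.5 12 0" --pt "25 0 0.5 17 0" --pt "25 0 0.5 20 0" --pt "25 0 0.5 22 0"

```text
t: 8.9
tool_pos: [0.6395, -0.2176, 0.0692]
ee_rot: [0.929, 0.37, -0.0, -0.0]
wrist_force: [1.5, 0.1, -4.0]
width: 0.405
grip_force: 30.0
```

Request:
play_rows --pt "25 0 0 1 0" --pt "25 0 0 2 0" --pt "25 0 0 3 0" --pt "25 0 0 4 0" --pt "25 0 0 4 0"

```text
t: 9.52
tool_pos: [0.6395, -0.2176, 0.0655]
ee_rot: [0.929, 0.37, -0.0, 0.0]
wrist_force: [-0.1, -0.1, -4.2]
width: 0.407
grip_force: 30.0
```

Request:
play_rows --pt "25 0 0 0.5 0" --pt "25 0 0 1 0" --pt "25 0 0 1.5 0" --pt "25 0 0 2 0" --pt "25 0 0 2 0"

```text
t: 10.15
tool_pos: [0.6396, -0.2176, 0.0649]
ee_rot: [0.929, 0.37, 0.0, 0.0]
wrist_force: [-7.4, 2.3, 10.7]
width: 0.402
grip_force: 30.0
```

Request:
play_rows --pt "25 0 -0.3 0 0" --pt "25 0 -0.6 0 0" --pt "25 0 -0.9 0 0" --pt "25 0 -0.9 0.5 0" --pt "25 0 -0.9 0.5 0"

```text
t: 10.78
tool_pos: [0.6394, -0.2171, 0.0646]
ee_rot: [0.929, 0.37, 0.001, 0.001]
wrist_force: [-5.2, 1.9, 8.9]
width: 0.404
grip_force: 30.0
```

```bash
python3 - <<'E'
from h import *
from plant import get_state
c=snap('wrist','w5');f=c['frame'];hsv=cv2.cvtColor(f,cv2.COLOR_BGR2HSV);g=cv2.cvtColor(f,cv2.COLOR_BGR2GRAY)
s=get_state();print(s['tool_pos'].round(4),s['wrist_force'].round(1),s['ft_torque'].round(2))
u=np.array([.7264,.6873]);n=np.array([-u[1],u[0]]);ref=np.array([.5916,-.2618])
for r in (150,165,180,200,215,230,245,260):
    b=np.where((hsv[r,:,0]>98)&(hsv[r,:,0]<125)&(hsv[r,:,1]>120))[0];b=b[(b>180)&(b<480)]
    p=np.where((hsv[r,:,1]<45)&(g[r]>100))[0];p=p[(p>265)&(p<370)]
    if len(b)>4:
        B=onz(c,[[b[0]-.5,r],[b[-1]+.5,r]],.012)[:,:2];print(r,b[0],b[-1],'base lat',((B-ref)@n*1000).round(1),end=' ')
    if len(p)>4: 
        Q=onz(c,[[p[0]-.5,r],[p[-1]+.5,r]],.06)[:,:2];print(p[0],p[-1],'pipe lat',((Q-ref)@n*1000).round(1))
print(np.where(np.abs(np.diff(g[:,318].astype(int)))>25))
E
```

```text
[ 0.6394 -0.2172  0.0646] [-6.   1.2  9.7] [ 0.21  1.12 -0.06]
276 358 pipe lat [ 18.7 -17.2]
277 357 pipe lat [ 18.5 -17. ]
275 357 pipe lat [ 19.6 -17.2]
279 356 pipe lat [ 18.2 -17.1]
279 356 pipe lat [ 18.4 -17.3]
230 238 398 base lat [ 49.5 -48.9] 280 355 pipe lat [ 18.2 -17.1]
245 239 397 base lat [ 49.5 -49. ] 266 369 pipe lat [ 25.  -23.9]
260 240 395 base lat [ 49.6 -48.4] 282 354 pipe lat [ 17.7 -17.1]
(array([123, 124, 125, 218, 219, 329, 360, 393]),)
```

Request:
play_rows --pt "25 0 0 -1 0" --pt "38 0 0 -1 0" --pt "42 0 0 -1 0" --pt "42 0 0 -1 0" --pt "42 0 0 -1 0"

```text
t: 11.45
tool_pos: [0.6389, -0.217, 0.0639]
ee_rot: [0.929, 0.37, 0.0, 0.0]
wrist_force: [-0.9, -0.0, -0.5]
width: 0.48
grip_force: 0.0
```

```bash
python3 - <<'E'
from h import *
from plant import get_state
c=snap('wrist','w6');f=c['frame'];hsv=cv2.cvtColor(f,cv2.COLOR_BGR2HSV);g=cv2.cvtColor(f,cv2.COLOR_BGR2GRAY)
s=get_state();print(s['tool_pos'].round(4),s['wrist_force'].round(1),s['ft_torque'].round(2),s['width']*87)
u=np.array([.7264,.6873]);n=np.array([-u[1],u[0]]);ref=np.array([.5916,-.2618])
for r in (150,165,200,215,230,260):
    p=np.where((hsv[r,:,1]<45)&(g[r]>100))[0];p=p[(p>265)&(p<370)]
    Q=onz(c,[[p[0]-.5,r],[p[-1]+.5,r]],.06)[:,:2];print(r,p[0],p[-1],'pipe lat',((Q-ref)@n*1000).round(1))
d=np.diff(g[:,318].astype(int));i=118+np.argmax(np.abs(d[118:130]));print(i,((onz(c,[[318,i+.5]],.078)[0,:2]-ref)@u*1000))
E
```

```text
[ 0.6389 -0.217   0.0639] [-0.2 -0.4 -1.2] [ 0.   -0.02 -0.  ] 41.933599748639054
150 278 360 pipe lat [ 18.2 -17.5]
165 278 360 pipe lat [ 18.4 -17.7]
200 280 358 pipe lat [ 18.1 -17.4]
215 280 357 pipe lat [ 18.3 -17.2]
230 281 357 pipe lat [ 18.1 -17.5]
260 283 355 pipe lat [ 17.6 -17.1]
124 150.12819410540376
```

Request:
play_rows --pt "36 0 0 0 0" --pt "25 0 0 0 0" --pt "25 0 0 0 0" --pt "25 0 0 0 0" --pt "25 0 0 0 0"

```text
t: 12.12
tool_pos: [0.639, -0.2171, 0.0639]
ee_rot: [0.929, 0.37, 0.0, 0.0]
wrist_force: [2.6, -1.0, -1.8]
width: 0.403
grip_force: 30.0
```

Request:
play_rows --pt "25 0 0 0 0" --pt "25 0 0 0 0" --pt "25 -3 0 0 0" --pt "25 -8 0 0 0" --pt "25 -14 0 0 0"

```text
t: 12.75
tool_pos: [0.6286, -0.2269, 0.0641]
ee_rot: [0.929, 0.37, 0.0, 0.0]
wrist_force: [3.8, 0.7, -1.6]
width: 0.407
grip_force: 30.0
```

Request:
play_rows --pt "25 -8 0 0 0" --pt "25 -16 0 0 0" --pt "25 -24 0 0 0" --pt "25 -31 0 0 0" --pt "25 -36 0 0 0"

```text
t: 13.38
tool_pos: [0.6023, -0.2519, 0.064]
ee_rot: [0.929, 0.37, 0.0, 0.0]
wrist_force: [4.5, -0.7, -1.5]
width: 0.406
grip_force: 30.0
```

Request:
play_rows --pt "25 -2 0 0 0" --pt "25 -4 0 0 0" --pt "25 -6 0 0 0" --pt "25 -7 0 0 0" --pt "25 -8 0 0 0"

```text
t: 14.0
tool_pos: [0.5969, -0.2568, 0.064]
ee_rot: [0.929, 0.37, 0.0, 0.0]
wrist_force: [5.2, -0.7, -0.4]
width: 0.403
grip_force: 30.0
```

Request:
play_rows --pt "25 -1 0 0 0" --pt "25 -2 0 0 0" --pt "25 -3 0 0 0" --pt "25 -3.5 0 0 0" --pt "25 -4 0 0 0"

```text
t: 14.62
tool_pos: [0.595, -0.2586, 0.0641]
ee_rot: [0.929, 0.371, 0.001, -0.0]
wrist_force: [9.7, 1.0, -3.0]
width: 0.409
grip_force: 30.0
```

Request:
play_rows --pt "25 -1 0 0 0" --pt "25 -1.5 0 0 0" --pt "25 -2 0 0 0" --pt "25 -2 0 0 0"

```text
t: 15.12
tool_pos: [0.5948, -0.2585, 0.0643]
ee_rot: [0.928, 0.372, 0.002, -0.0]
wrist_force: [13.2, 4.9, -4.3]
width: 0.403
grip_force: 30.0
```

```bash
python3 - <<'E'
from h import *
c=snap('wrist','w7');snap('scene','s7');g=cv2.cvtColor(c['frame'],cv2.COLOR_BGR2GRAY)
u=np.array([.7264,.6873]);ref=np.array([.5916,-.2618])
d=np.diff(g[:,318].astype(int));i=110+np.argmax(np.abs(d[110:140]));print(i,((onz(c,[[318,i+.5]],.078)[0,:2]-ref)@u*1000)-90)
E
```

```text
125 -0.769359613479395
```

Request:
play_rows --pt "38 2 0 0 0" --pt "50 2 0 0 0" --pt "60 2 0 0 0" --pt "60 2 0 0 0" --pt "60 2 0 0 0"

```text
t: 15.85
tool_pos: [0.5937, -0.2598, 0.0639]
ee_rot: [0.929, 0.37, -0.0, -0.0]
wrist_force: [0.0, -0.4, 0.0]
width: 0.683
grip_force: 0.0
```

Request:
play_rows --pt "60 0 0 -15 0" --pt "60 0 0 -55 0" --pt "60 0 0 -110 0" --pt "60 0 0 -165 0" --pt "60 0 0 -205 0"

```text
t: 16.48
tool_pos: [0.5942, -0.2595, 0.2732]
ee_rot: [0.929, 0.37, 0.001, 0.001]
wrist_force: [1.4, 0.1, 0.1]
width: 0.689
grip_force: 0.0
```

Request:
play_rows --pt "20 0 0 -15 0" --pt "0 0 0 -15 0"

```text
t: 16.73
tool_pos: [0.5941, -0.2596, 0.2847]
ee_rot: [0.929, 0.37, 0.001, 0.001]
wrist_force: [0.4, 0.5, -0.9]
width: 0.538
grip_force: 0.0
```

```bash
python3 - <<'E'
from h import *
c=snap('wrist','w8');a=snap('scene','s8');snap('side','d8')
f=a['frame'];hsv=cv2.cvtColor(f,cv2.COLOR_BGR2HSV)
def red(c,x0,x1,y0,y1):
    hsv=cv2.cvtColor(c['frame'],cv2.COLOR_BGR2HSV);m=(((hsv[...,0]<8)|(hsv[...,0]>172))&(hsv[...,1]>150)&(hsv[...,2]>80)).astype(np.uint8)
    z=np.zeros_like(m);z[y0:y1,x0:x1]=m[y0:y1,x0:x1]
    k=max(cv2.findContours(z,cv2.RETR_EXTERNAL,cv2.CHAIN_APPROX_NONE)[0],key=cv2.contourArea);print(cv2.contourArea(k));return np.array(cv2.minAreaRect(k)[0])
pa=red(a,385,430,140,190);s=load('d0');pd=red(s,355,380,260,310);print(pa,pd)
print('grip',tri([a,s],[pa,pd]))
g=rel([.43,-.41,.25]);print(g,np.arctan2(g[1][1],g[1][0]))
o=np.vstack([cv2.resize(f[130:250,280:440],None,fx=3,fy=3)]);w=cv2.resize(c['frame'],(480,360));o=np.zeros((360,800,3),np.uint8);q=cv2.resize(f[130:250,285:432],(440,360));o[:,:440]=q;o[:,440:]=cv2.resize(c['frame'],(360,270)) if 0 else cv2.resize(c['frame'],(360,360));cv2.imwrite('pics/c8.png',o)
E
```

```text
133.5
108.5
[407.70861816 160.25346375] [369.14804077 284.06399536]
grip (array([ 0.43315488, -0.40989835,  0.17239483]), [np.float64(0.0003397181539902311), np.float64(0.00033971815399022436)])
(array([-222. ,   -3. ,   32.3]), array([ 0.7256,  0.6882, -0.0012]), array([ 0.5933, -0.2595,  0.282 ])) 0.7589508019444944
```

View pics/c8.png

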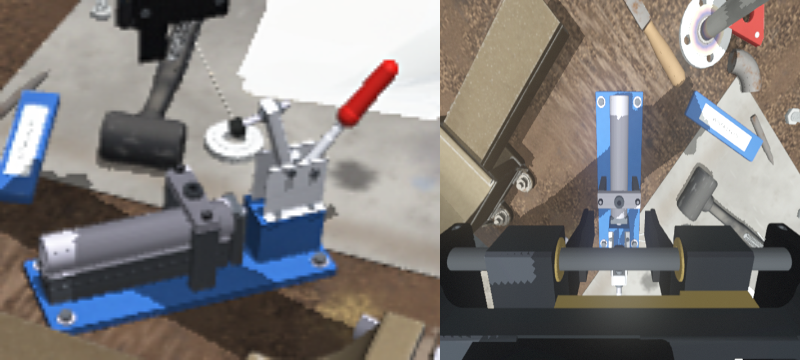

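The pipe sits in the groove through the bridge against the stop (scene crop), clamp and handle still open; the grip triangulates to (0.433, -0.410, 0.172).

Request:
play_rows --pt "0 -50 0 0 0" --pt "0 -105 0 0 0" --pt "0 -160 0 0 0" --pt "0 -210 -0.5 15 0" --pt "0 -213 -0.5 40 0"

```text
t: 17.5
tool_pos: [0.4349, -0.4097, 0.2427]
ee_rot: [0.93, 0.367, -0.001, 0.0]
wrist_force: [0.6, 1.4, -0.3]
width: 0.007
grip_force: 0.0
```

Request:
play_rows --pt "0 0 0 0 0" --pt "0 0 0 0 0"

```text
t: 17.75
tool_pos: [0.4398, -0.405, 0.2442]
ee_rot: [0.929, 0.371, 0.0, -0.0]
wrist_force: [-0.6, -0.3, 0.3]
width: 0.004
grip_force: 0.0
```

```bash
python3 - <<'E'
from h import *
u=np.array([.7264,.6873]);ref=np.array([.5916,-.2618])
for x,z in((205.5,203),(223,189),(236,174),(245,156),(250,142),(252,128)):
    print(rel([*(ref-u*(x+5)/1000),z/1000])[0])
print(rel([0,0,0])[1:])
E
```

```text
[-1.8  0.3 41.2]
[-19.3   0.3  55.2]
[-32.3   0.2  70.2]
[-41.3   0.2  88.2]
[-46.3   0.2 102.2]
[-48.3   0.2 116.2]
(array([7.246e-01, 6.892e-01, 5.000e-04]), array([ 0.4398, -0.405 ,  0.2442]))
```

Request:
play_rows --pt "0 -2 0 20 0" --pt "0 -3 0 36 0" --pt "0 -8 0 46 0" --pt "0 -13 0 51 0" --pt "0 -19 0 56 0"

```text
t: 18.38
tool_pos: [0.425, -0.4194, 0.188]
ee_rot: [0.929, 0.37, 0.0, 0.0]
wrist_force: [0.6, 0.2, 0.3]
width: 0.005
grip_force: 0.0
```

Request:
play_rows --pt "0 -7 0 7 0" --pt "0 -13 0 14 0" --pt "0 -18 0 23 0" --pt "0 -22 0 32 0" --pt "0 -24 0 38 0"

```text
t: 19.0
tool_pos: [0.4076, -0.4356, 0.1494]
ee_rot: [0.929, 0.37, -0.0, -0.0]
wrist_force: [-1.3, -0.2, 2.4]
width: 0.002
grip_force: 1.0
```

Request:
play_rows --pt "0 -2 0 5 0" --pt "0 -3 0 9 0" --pt "0 -4 0 13 0" --pt "0 -4 0 17 0" --pt "0 -4 0 19 0"

```text
t: 19.62
tool_pos: [0.4049, -0.4385, 0.132]
ee_rot: [0.929, 0.37, -0.0, 0.001]
wrist_force: [-5.7, 5.2, 19.8]
width: 0.005
grip_force: 9.9
```

Request:
play_rows --pt "0 0 0 1.5 0" --pt "0 0 0 3 0" --pt "0 0 0 3 0"

```text
t: 20.0
tool_pos: [0.405, -0.4386, 0.1317]
ee_rot: [0.929, 0.37, -0.0, 0.001]
wrist_force: [-11.0, 10.0, 31.7]
width: 0.007
grip_force: 16.1
```

Request:
play_rows --pt "0 0 0 -5 0" --pt "0 0 0 -20 0" --pt "0 0 0 -60 0" --pt "0 0 0 -115 0" --pt "0 0 0 -150 0"

```text
t: 20.62
tool_pos: [0.4054, -0.4384, 0.2813]
ee_rot: [0.929, 0.37, 0.001, 0.001]
wrist_force: [0.8, -0.1, -0.7]
width: 0.002
grip_force: 0.0
```

```bash
python3 - <<'E'
from h import *
from plant import get_state
a=snap('scene','s9');s=snap('side','d9');print(get_state()['wrist_force'],get_state()['tool_pos'])
u=np.array([.7264,.6873]);ref=np.array([.5916,-.2618])
for nm,x,z in(('grip',247,108),):
    P=[*(ref-u*(x+5)/1000),z/1000];print(proj(a,[P]),proj(s,[P]))
o=np.zeros((400,800,3),np.uint8);o[:]=np.hstack([cv2.resize(a['frame'][140:250,290:422],(400,400)),cv2.resize(s['frame'][240:370,330:460],(400,400))]);cv2.imwrite('pics/c9.png',o)
E
```

```text
[0.56482946 0.0242804  0.62142745] [ 0.40630083 -0.43918715  0.28308381]
[[415.65968218 176.83524933]] [[366.97450652 321.92469855]]
```

View pics/c9.png

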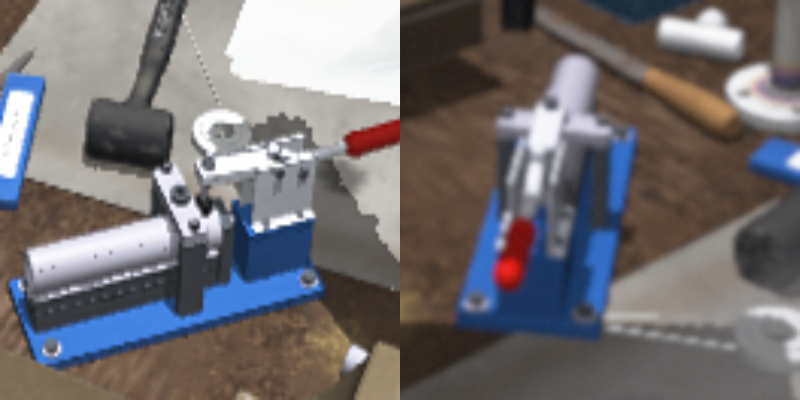

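The handle lies level (grip at scene ≈ (412,183), side crop (515,255)), the arm is level and the foot is on the pipe between bridge and stop; the robot is clear.

```bash
python3 -c "
from plant import job
print(job.job_done())"
```

```text
the job is handed in; nothing more can be done
None
```

The job is handed in: by the last pictures and force readings the pipe is seated in the groove against the end stop, the handle is fully down with the foot on the pipe, and the robot is clear; no verdict came back.

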